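# Close the return filter of a hydraulic power pack and hold its cover home

### The job

Put the magnet rod with the red handle all the way into the hole in the middle of the filter element, and leave it there. Then set the black knurled cover on the filter head, turn it until the keyways hidden in its underside drop over the three pins, and press it fully home against the spring. Finish while still gripping the cover and holding it down, so that the grub screws can be done up; do not disturb the old filter element, the white tub or the spanner.

Things in the scene. Friction and masses are not known exactly. Their poses are not given: they have to be found in the camera images.
- head_mouth (a point): Mouth of the return filter head: round upright aluminium neck, 59 mm outside, 45 mm bore, rim 185 mm above the bench. The point is on its axis at rim height; z up, x and y along the tank's sides. Three steel key pins, 6 mm thick, 120 degrees apart at 25.8 mm radius, stand 6 mm up from the flat rim. Two grub screws sit in the neck's side 10 mm below the rim
- tank: Hydraulic power pack, fixed to the bench: blue tank, lid 265 x 415 mm (x, y), 120 mm high; origin under its centre, z up. The filter head stands on it at x -30, y -120 mm. The grey motor lies along x on the other half (y from +35 mm, up to 290 mm above the bench); a 36 mm high black breather stands at x 85, y -20 mm
- element_top (a point): Centre of the top face of the new filter element standing in the head: green round end cap, 42 mm, with a plain 12 mm hole, more than 42 mm deep, on the neck's axis. The face is 7 mm below the rim while nothing presses on it; z up
- element (a joint): How far the spring-loaded element is pushed down, in m: 0 when free, 0.005 when the cover is home. The spring pushes up with 4 N at 0 and 12 N at 0.005, so a cover that is let go rises again
- rod_grip (a point): Magnet rod, 72 mm, 60 g, upright: pointed steel stem 9 x 42 mm, above it a flange 18 mm across and 4 mm thick, then a round red handle 12 mm across, 26 mm high. The point is the handle's centre, 17 mm above the flange's underside, 13 mm below the top; z up. Fully in, the flange rests on the element and the handle's top is 23 mm above the rim: grip its upper 20 mm, fingers do not fit in the neck
- block: Light wooden block, fixed, 70 x 70 mm, 50 mm high, on the 3 mm bench mat; origin under its centre. The rod at first stands in its middle hole (12.5 mm wide), the rod's flange resting on the block's top
- cover_grip (a point): Black filter cover, 220 g, 44 mm high: knurled collar 64 mm across and 32 mm high, hollow spigot below. It stands upright on its spigot on the 3 mm mat. The point is on its axis, 10 mm below the top and 22 mm above the collar's underside, the height to grip at; z up. Set on the head it rests on the pins (point 28 mm above the rim); home, the collar sits on the rim (point 22 mm above the rim)
- cover_foot (a point): Centre of the lower end of the cover's spigot, 34 mm below cover_grip: 40 mm across (37 at the nose), 12 mm long, goes into the neck. Three keyways, 120 degrees apart, 11 mm wide, 8 mm deep, are cut in the collar's underside, unseen; no axis or mark tells where. Resting on the pins it can be turned either way: within a third of a turn they meet the pins (about 5 degrees of play each way)
- old_mid (a point): Bystander: the old filter element, a brown pleated cylinder with green ends, 42 mm diameter, 80 mm high, standing loose on the mat; the point is its centre
- tub_mid (a point): Bystander: a white plastic tub with lid, 76 mm diameter, 85 mm high, standing loose on the mat; the point is its centre
- spanner: Bystander: a steel spanner, 170 mm long, lying loose on the mat; origin under its middle, x along it

How it is judged:
By the outcome, as a careful person would: the job done as asked, in the order asked, and still so for the second after the job is handed in, while the arm keeps its last pose, push and grip.
It also fails if it takes over 72 s, if anything falls off the work surface, if the arm or the gripper's body presses on something with over 40 N, if the wrist force passes 120 N, or if a joint passes its speed limit or range.

### The arm

A 7-joint arm with a two-finger parallel gripper is mounted at the origin on the work surface. World frame = base frame: x ahead of the robot, y to its left, z up, the work surface at z = 0. Lengths are in m, angles in rad, forces in N, time in s.
With the tool pointing down it reaches from about 0.35 to 0.9 m from the base axis. Payload 7.2 kg.
Tool frame: the origin (TCP) lies at the very end of the fingers, on their centre line; the grasp point (between the pads) lies 19 mm behind it; z points along the fingers, y is the direction in which the jaws open and shut (so a half turn about z gives the same grasp; the last joint's range is limited). The gripper opens to 88 mm and grips with 3 to 60 N. Pads are 20 mm wide; open, the fingers measure 115 mm over their backs; the gripper's body (75 mm by 178 mm) begins 61 mm behind the grasp point.
Start: joints at [-1.322, 0.411, -0.013, 1.596, 0.006, 1.134, -0.082], TCP at [0.195, 0.594, 0.223] pointing down, gripper open.
Joint ranges: [-2.95, 2.95], [-0.29, 1.99], [-1.47, 1.44], [0.14, 2.54], [-1.03, 4.17], [0.13, 1.85], [-2.86, 2.86]. Speed limits (rad/s): [2.39, 2.39, 3.01, 3.01, 3.14, 3.14, 3.14].

### API

Orientations are given as a unit quaternion [x, y, z, w].
In Python, from rig import robot gives the robot as it stands. The module is installed in compiled form; this text tells all that it offers.
- The arm moves only by the tool arm_command, never from a script. Its argument "targets" is a list of rows, each an object with "linear": the shift along the tool's x, y, z in mm, a list of three; "delta_rot": the turn, a rotation vector about the tool's x, y, z in rad, a list of three; "jaw": the opening, from 0 (shut) to 1 (fully open). A call has 1 to 8 rows; each row is the pose to reach, as a shift and turn from the pose commanded when the call began, along the tool's axes at that moment; what a row does not reach only later rows make up. A row lasts 1/10 s, in which the tool goes at most 50 mm and 8.59 degrees, less where a joint would pass 70% of its speed; a pose out of reach is approached as far as the arm can. A call with a gripper value outside its range is refused whole. The fingers move at their own pace and stop on an object; "squeeze" is the grip in N (left out, the last holds). Time passes only in rows, so rows that repeat a pose let the fingers close. It gives the time, the measured TCP pose, the force and the opening at its end, in the units of the state.
- robot.state(): the state, without advancing time (a new reading comes with each control period).
- robot.capture(name): name is "side" or "top"; returns (picture, depth): 420x560x3 uint8, red, green, blue; 420x560 float32, m along the optical axis (not along the pixel's ray), 0 where there is no reading.
- robot.camera_params(name): a dict with "K" (3x3 intrinsics, pixels), "dist" ([k1, k2, p1, p2, k3] as OpenCV has them; the pictures are not rectified), "pose" (4x4, takes a point from camera to world coordinates). Camera axes: x right, y down, z forward; pixel columns grow to the right and rows downward; lengths in m; the calibration is good to about 2 mm. A picture is of the moment at which its call begins. camera_params takes no time and is no camera call.
- robot.job_done(): hands the job in, once; it reports no verdict.
The state is a dict: "t": time; "joints": joint angles; "dq": joint speeds; "tau": joint torques, N m; "tcp_pos": TCP position; "ee_rot": TCP orientation; "contact_force": force on the tool from outside, world axes, zero at the start; "wrist_torque": the same for the moment, N m; "opening": finger opening in m.
Only numpy, scipy, OpenCV 4.12 (cv2) and the standard library are available. Lean on these libraries where they do the work, as an engineer would, in place of code of your own. Each camera call takes 0.05 s, during which the arm holds its last target.

## Working session

There is one attempt and no reset: what is moved stays moved. The work goes in short steps, Python scripts to look and compute and a tool call to move; the robot and the scene stay as the last step left them, time stands still between calls to the robot, and variables do not carry over. Pictures are saved under pics/ and viewed, and the job is handed in when it is done.

Besides the shell and the picture viewer there is one more tool, called after ">>>" in YAML: its name, and indented under it one key for each argument. arm_command: Moves the arm, as the interface text tells. Its arguments: {"type":"object","properties":{"targets":{"type":"array"},"squeeze":{"type":"number"}},"required":["targets"]}

```bash
mkdir -p pics; cat > h.py <<'E'
import numpy as np, cv2
from rig import robot
def cap(n,f):
    p,d=robot.capture(n); cv2.imwrite(f'pics/{f}.png',p[:,:,::-1]); np.save(f'pics/{f}.npy',d); return p,d
def cloud(n,d):
    c=robot.camera_params(n); K=np.array(c['K']);D=np.array(c['dist'],float);T=np.array(c['pose'])
    h,w=d.shape; u,v=np.meshgrid(np.arange(w),np.arange(h))
    q=cv2.undistortPoints(np.stack([u,v],-1).reshape(-1,1,2).astype(float),K,D).reshape(h,w,2)
    P=np.dstack([q[...,0]*d,q[...,1]*d,d])
    W=P@T[:3,:3].T+T[:3,3]; W[d==0]=np.nan
    return W
E
python3 - <<'E'
from h import *
for n in ('side','top'):
    cap(n,n+'0'); c=robot.camera_params(n); print(n,np.round(c['K'],1).tolist(),np.round(c['pose'],3).tolist(),c['dist'])
print(robot.state())
E
```

```text
side [[480.2, 0.0, 280.3], [0.0, 480.2, 208.8], [0.0, 0.0, 1.0]] [[0.789, -0.387, 0.478, 0.081], [-0.615, -0.494, 0.615, -0.659], [-0.001, -0.779, -0.627, 0.759], [0.0, 0.0, 0.0, 1.0]] [-0.0548542  0.         0.         0.         0.       ]
top [[494.2, 0.0, 281.5], [0.0, 494.2, 209.5], [0.0, 0.0, 1.0]] [[0.021, -0.984, 0.178, 0.366], [-1.0, -0.023, -0.01, -0.058], [0.014, -0.178, -0.984, 1.303], [0.0, 0.0, 0.0, 1.0]] [-0.03119012  0.          0.          0.          0.        ]
{'t': 0.1, 'joints': array([-1.32220243,  0.4118082 , -0.01269252,  1.59691484,  0.00559715,
        1.13431387, -0.0821948 ]), 'dq': array([-2.22640030e-04, -2.84401872e-03, -1.20503437e-03, -8.54336019e-04,
        8.90616698e-04, -9.17627330e-05, -2.98685107e-03]), 'tau': array([ 2.21564304e-03, -5.89096570e+01,  6.43545091e-01, -2.91711420e+01,
       -5.38237905e-02,  1.45301165e-02,  6.55207805e-05]), 'tcp_pos': array([0.19461025, 0.59346848, 0.22191921]), 'ee_rot': array([ 1.57730406e-01,  9.87481961e-01, -7.01862843e-04, -5.92223610e-05]), 'contact_force': array([ 0.78897246,  0.37559824, -0.82225438]), 'wrist_torque': array([0.03834332, 0.00616944, 0.03727583]), 'opening': 0.0880500345236614}
```

View pics/side0.png

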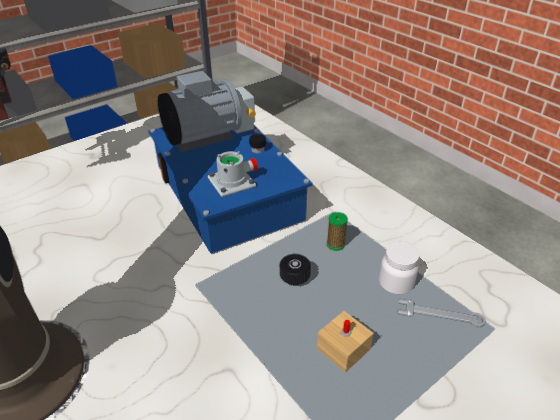

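View pics/top0.png

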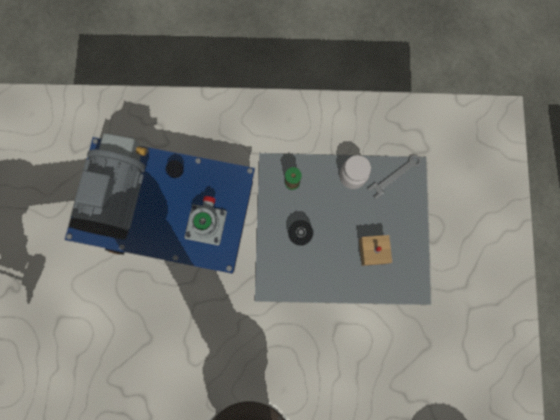

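Side view: neck at (231,160), cover (295,268), rod (347,326). Top view: neck (203,220), cover (300,232), rod (378,247). Next I measure them from both depth maps.

```bash
python3 - <<'E'
from h import *
from scipy.optimize import least_squares
ims=[]
for n,boxes in (('side',[(200,130,265,195),(270,245,320,295),(310,300,380,370)]),('top',[(180,190,230,245),(280,212,322,252),(355,228,398,270)])):
    p=cv2.imread(f'pics/{n}0.png'); d=np.load(f'pics/{n}0.npy'); W=cloud(n,d)
    ims.append(np.hstack([cv2.resize(p[b[1]:b[3],b[0]:b[2]],(260,260),interpolation=cv2.INTER_NEAREST) for b in boxes]))
    def rep(name,b,zlo,zhi,m=None):
        s=np.zeros(d.shape,bool); s[b[1]:b[3],b[0]:b[2]]=1
        s&=(W[...,2]>zlo)&(W[...,2]<zhi)
        if m is not None: s&=m
        Q=W[s]
        if len(Q)<3: print(n,name,len(Q));return
        (cx,cy),r=cv2.minEnclosingCircle((Q[:,:2]*1000).astype(np.float32))
        print(n,name,len(Q),'mean',Q.mean(0).round(4),'circ',round(cx,1),round(cy,1),round(r,1),'zmax',np.percentile(Q[:,2],[5,50,95]).round(4))
    B,G,R=[p[...,i].astype(int) for i in range(3)]
    red=(R>120)&(G<70)&(B<70); green=(G>R+40)&(G>B+30)
    rep('neckrim',boxes[0],.178,.197)
    rep('elem',boxes[0],.165,.2,green)
    rep('covertop',boxes[1],.036,.06)
    rep('rodred',boxes[2],.05,.1,red)
    rep('rod>60',boxes[2],.062,.1)
    rep('blocktop',boxes[2],.045,.058)
    rep('mat',(270,240,420,290),-.01,.02)
    s=np.zeros(d.shape,bool);s[boxes[2][1]:boxes[2][3],boxes[2][0]:boxes[2][2]]=1;s&=(W[...,2]>.045)&(W[...,2]<.058)
    print(cv2.minAreaRect((W[s][:,:2]*1000).astype(np.float32)))
    s=(W[...,2]>.112)&(W[...,2]<.128)&(B>R+30)
    print('tank',cv2.minAreaRect((W[s][:,:2]*1000).astype(np.float32)))
cv2.imwrite('pics/crops.png',np.vstack(ims))
E
```

```text
side neckrim 329 mean [0.539  0.1117 0.1828] circ 544.2 176.5 95.3 zmax [0.1783 0.1835 0.1882]
side elem 97 mean [0.5422 0.1166 0.1781] circ 542.2 111.0 22.7 zmax [0.1756 0.1782 0.1801]
side covertop 610 mean [ 0.5338 -0.1256  0.0453] circ 536.8 -123.1 33.1 zmax [0.0389 0.0459 0.0484]
side rodred 71 mean [ 0.4923 -0.3174  0.0748] circ 493.3 -315.8 6.5 zmax [0.0617 0.0767 0.0835]
side rod>60 77 mean [ 0.4931 -0.3179  0.076 ] circ 494.1 -316.5 6.6 zmax [0.064  0.0783 0.0837]
side blocktop 1280 mean [ 0.4912 -0.3179  0.0522] circ 494.3 -315.4 48.5 zmax [0.0487 0.0524 0.0548]
side mat 5134 mean [ 0.6355 -0.145   0.0032] circ 661.0 -157.1 188.7 zmax [0.0001 0.0029 0.0063]
((494.80255126953125, -315.31353759765625), (72.59993743896484, 70.57357025146484), 5.056885242462158)
tank ((588.0906982421875, 223.52505493164062), (417.9156799316406, 266.33856201171875), 80.34883117675781)
top neckrim 349 mean [0.5391 0.1125 0.1828] circ 540.0 113.9 30.7 zmax [0.1784 0.1828 0.188 ]
top elem 165 mean [0.5408 0.1129 0.1777] circ 540.5 113.1 19.7 zmax [0.1745 0.1777 0.1809]
top covertop 485 mean [ 0.537  -0.1204  0.0454] circ 537.7 -120.9 32.4 zmax [0.0408 0.0453 0.0499]
top rodred 10 mean [ 0.495  -0.3142  0.0824] circ 494.8 -313.2 4.2 zmax [0.0782 0.0827 0.0852]
top rod>60 25 mean [ 0.4953 -0.3138  0.0791] circ 496.3 -314.6 6.2 zmax [0.0667 0.0819 0.0853]
top blocktop 736 mean [ 0.4955 -0.3145  0.0524] circ 495.5 -314.6 48.4 zmax [0.0483 0.0525 0.0565]
top mat 6662 mean [ 0.455  -0.2326  0.0024] circ 460.5 -242.2 208.2 zmax [-0.0021  0.0023  0.0069]
((496.08221435546875, -314.97015380859375), (70.4476547241211, 71.35708618164062), 5.410348892211914)
tank ((589.8263549804688, 224.6419677734375), (413.29412841796875, 264.84002685546875), 80.3252944946289)
```

View pics/crops.png

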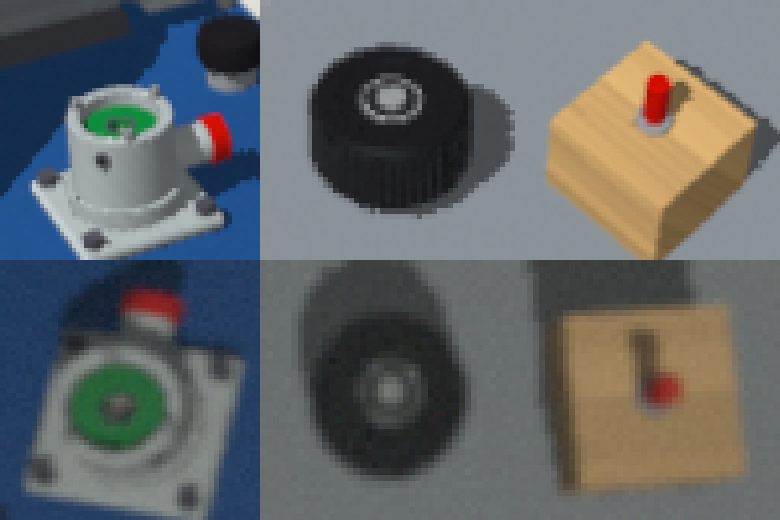

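```bash
cat >> h.py <<'E'
from scipy.spatial.transform import Rotation as Rn
def rel(p,yaw=None,base=None):
    """p mm world, yaw deg of jaw (tool y)"""
    s=robot.state(); R=Rn.from_quat(s['ee_rot']); p0=s['tcp_pos']*1000
    if base is not None: p0=np.array(base)
    sh=R.inv().apply(np.array(p)-p0)
    rv=np.zeros(3)
    if yaw is not None:
        a=np.radians(yaw); y=np.array([np.cos(a),np.sin(a),0]); z=np.array([0,0,-1.]); x=np.cross(y,z)
        rv=(R.inv()*Rn.from_matrix(np.c_[x,y,z])).as_rotvec()
    print('lin',sh.round(1).tolist(),'rot',rv.round(3).tolist(),'|',np.linalg.norm(sh).round(1),np.degrees(np.linalg.norm(rv)).round(1))
def st():
    s=robot.state(); y=Rn.from_quat(s['ee_rot']).as_matrix()
    print('t',round(s['t'],2),'tcp',(s['tcp_pos']*1000).round(1),'yaw',np.degrees(np.arctan2(y[1,1],y[0,1])).round(2),'tz',y[:,2].round(4),'q',s['joints'].round(2),'F',s['contact_force'].round(1),'M',s['wrist_torque'].round(2),'op',round(s['opening']*1000,1))
E
python3 - <<'E'
from h import *
st()
rel([300,350,330],20); rel([400,100,330],-10); rel([494.6,-314.8,180],-38)
E
```

```text
t 0.1 tcp [194.6 593.5 221.9] yaw 71.85 tz [-3.0e-04 -1.4e-03 -1.0e+00] q [-1.32  0.41 -0.01  1.6   0.01  1.13 -0.08] F [ 0.8  0.4 -0.8] M [0.04 0.01 0.04] op 88.1
lin [-176.0, -198.7, -107.8] rot [-0.001, 0.001, 0.905] | 286.5 51.8
lin [-348.9, -405.1, -107.5] rot [-0.001, 0.001, 1.429] | 545.3 81.8
lin [-568.0, -769.6, 43.1] rot [-0.001, 0.001, 1.917] | 957.4 109.8
```

>>> arm_command:
  targets:
    - {"linear": [-20,-20,-50],"delta_rot": [0,0,0.1],"jaw": 1}
    - {"linear": [-50,-50,-90],"delta_rot": [0,0,0.2],"jaw": 1}
    - {"linear": [-75,-85,-108],"delta_rot": [0,0,0.34],"jaw": 1}
    - {"linear": [-105,-118,-108],"delta_rot": [0,0,0.48],"jaw": 1}
    - {"linear": [-135,-150,-108],"delta_rot": [0,0,0.62],"jaw": 1}
    - {"linear": [-165,-182,-108],"delta_rot": [0,0,0.76],"jaw": 1}
    - {"linear": [-190,-220,-108],"delta_rot": [0,0,0.9],"jaw": 1}
    - {"linear": [-215,-255,-108],"delta_rot": [0,0,1.0],"jaw": 1}

```text
t: 0.9
tcp_pos: [0.3198, 0.2824, 0.3304]
ee_rot: [0.614, 0.789, -0.0, -0.0]
contact_force: [1.0, -0.7, -0.5]
opening: 0.0878
```

```bash
python3 - <<'E'
from h import *
st()
rel([430,50,330],-20); rel([494.6,-314.8,180],-38)
E
```

```text
t 0.9 tcp [319.8 282.4 330.4] yaw 14.21 tz [-4.e-04 -1.e-04 -1.e+00] q [-1.1  -0.03  0.26  1.89  0.01  1.29 -0.6 ] F [ 1.  -0.7 -0.5] M [-0.05  0.03  0.03] op 87.8
lin [-252.3, 49.8, 0.4] rot [-0.0, 0.0, 0.597] | 257.2 34.2
lin [-621.8, 22.9, 150.4] rot [-0.0, 0.0, 0.911] | 640.2 52.2
```

>>> arm_command:
  targets:
    - {"linear": [-40,15,0],"delta_rot": [0,0,0.1],"jaw": 1}
    - {"linear": [-85,30,0],"delta_rot": [0,0,0.2],"jaw": 1}
    - {"linear": [-130,40,0],"delta_rot": [0,0,0.3],"jaw": 1}
    - {"linear": [-175,45,0],"delta_rot": [0,0,0.4],"jaw": 1}
    - {"linear": [-220,50,0],"delta_rot": [0,0,0.5],"jaw": 1}
    - {"linear": [-265,50,0],"delta_rot": [0,0,0.6],"jaw": 1}
    - {"linear": [-310,48,10],"delta_rot": [0,0,0.65],"jaw": 1}
    - {"linear": [-355,46,30],"delta_rot": [0,0,0.7],"jaw": 1}

```text
t: 1.7
tcp_pos: [0.454, -0.0493, 0.3013]
ee_rot: [0.846, 0.532, 0.001, 0.0]
contact_force: [0.3, 0.4, -0.6]
opening: 0.0877
```

```bash
python3 - <<'E'
from h import *
st()
rel([494.6,-314.8,130],-38)
E
```

```text
t 1.7 tcp [454.  -49.3 301.3] yaw -25.66 tz [ 2.9e-03  9.0e-04 -1.0e+00] q [-0.68  0.03  0.71  1.91 -0.02  1.21 -0.41] F [ 0.3  0.4 -0.6] M [-0.06  0.04 -0.07] op 87.7
lin [-222.1, 151.2, 171.2] rot [0.002, -0.002, 0.215] | 318.5 12.3
```

>>> arm_command:
  targets:
    - {"linear": [-30,20,15],"delta_rot": [0,0,0.03],"jaw": 1}
    - {"linear": [-62,42,35],"delta_rot": [0,0,0.06],"jaw": 1}
    - {"linear": [-94,64,60],"delta_rot": [0,0,0.09],"jaw": 1}
    - {"linear": [-126,86,85],"delta_rot": [0,0,0.12],"jaw": 1}
    - {"linear": [-158,108,110],"delta_rot": [0,0,0.15],"jaw": 1}
    - {"linear": [-190,130,135],"delta_rot": [0,0,0.18],"jaw": 1}
    - {"linear": [-222,151,160],"delta_rot": [0,0,0.215],"jaw": 1}
    - {"linear": [-222,151,171],"delta_rot": [0,0,0.215],"jaw": 1}

```text
t: 2.5
tcp_pos: [0.4916, -0.318, 0.1271]
ee_rot: [0.9, 0.436, -0.002, 0.0]
contact_force: [0.2, -0.7, -0.5]
opening: 0.0874
```

```bash
python3 - <<'E'
from h import *
st()
rel([494.6,-314.8,66],-38)
cap('side','s1')
p=cv2.imread('pics/s1.png')[220:400,260:440]; cv2.imwrite('pics/s1c.png',cv2.resize(p,None,fx=3,fy=3))
E
```

```text
t 2.5 tcp [ 491.6 -318.   127.1] yaw -38.27 tz [-0.0035 -0.0027 -1.    ] q [-0.06  0.54  0.77  1.83 -0.45  0.95  0.24] F [ 0.2 -0.7 -0.5] M [-0.08  0.13 -0.03] op 87.4
lin [4.7, 0.5, 61.1] rot [-0.001, 0.004, -0.005] | 61.3 0.4
```

View pics/s1c.png

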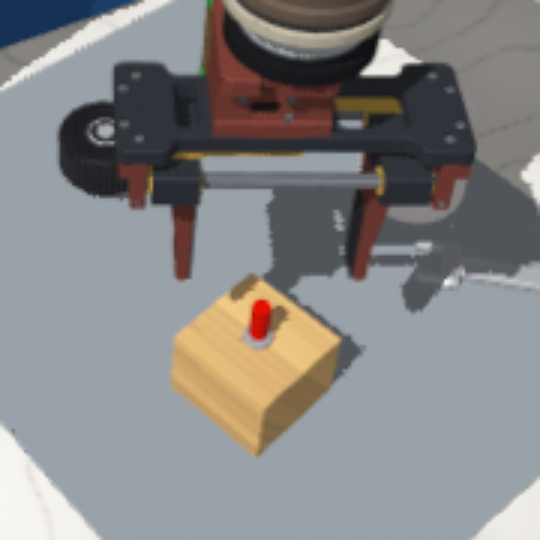

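>>> arm_command:
  targets:
    - {"linear": [2,0,15],"delta_rot": [0,0,0],"jaw": 1}
    - {"linear": [3,0,30],"delta_rot": [0,0,0],"jaw": 1}
    - {"linear": [3,0,45],"delta_rot": [0,0,0],"jaw": 1}
    - {"linear": [3,0,55],"delta_rot": [0,0,0],"jaw": 1}
    - {"linear": [3,0,61],"delta_rot": [0,0,0],"jaw": 1}
    - {"linear": [3,0,61],"delta_rot": [0,0,0],"jaw": 1}
    - {"linear": [3,0,61],"delta_rot": [0,0,0],"jaw": 1}

```text
t: 3.25
tcp_pos: [0.4958, -0.3106, 0.0689]
ee_rot: [0.898, 0.439, 0.0, 0.0]
contact_force: [0.6, 0.5, 0.5]
opening: 0.0878
```

```bash
python3 - <<'E'
from h import *
st()
rel([494.6,-314.8,66],-38)
cap('side','s2')
p=cv2.imread('pics/s2.png')[250:400,270:420]; cv2.imwrite('pics/s2c.png',cv2.resize(p,None,fx=4,fy=4))
E
```

```text
t 3.25 tcp [ 495.8 -310.6   68.9] yaw -37.88 tz [ 4.e-04 -2.e-04 -1.e+00] q [-0.03  0.61  0.71  1.88 -0.52  0.85  0.29] F [0.6 0.5 0.5] M [-0.04  0.09  0.03] op 87.8
lin [-4.0, 1.6, 2.9] rot [0.0, -0.0, 0.002] | 5.2 0.1
```

View pics/s2c.png

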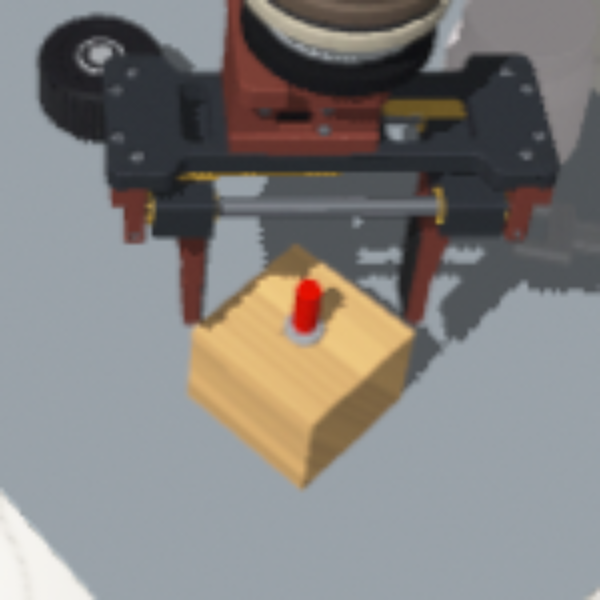

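>>> arm_command:
  targets:
    - {"linear": [-4,1.6,3],"delta_rot": [0,0,0],"jaw": 1}
    - {"linear": [-4,1.6,3],"delta_rot": [0,0,0],"jaw": 1}
    - {"linear": [-4,1.6,3],"delta_rot": [0,0,0],"jaw": 0.6}
  squeeze: 15

```text
t: 3.6
tcp_pos: [0.4944, -0.3149, 0.0658]
ee_rot: [0.898, 0.439, 0.0, 0.0]
contact_force: [-0.7, 0.3, 0.1]
opening: 0.0828
```

```bash
python3 - <<'E'
from h import *
st()
rel([494.6,-314.8,66],-38)
E
```

```text
t 3.6 tcp [ 494.4 -314.9   65.8] yaw -37.9 tz [ 2.e-04 -0.e+00 -1.e+00] q [-0.02  0.62  0.7   1.87 -0.53  0.84  0.3 ] F [-0.7  0.3  0.1] M [-0.04  0.11 -0.04] op 82.8
lin [0.2, 0.1, -0.2] rot [0.0, -0.0, 0.002] | 0.4 0.1
```

Accurate. Close.

>>> arm_command:
  targets:
    - {"linear": [0,0,0],"delta_rot": [0,0,0],"jaw": 0.3}
    - {"linear": [0,0,0],"delta_rot": [0,0,0],"jaw": 0}
    - {"linear": [0,0,0],"delta_rot": [0,0,0],"jaw": 0}
    - {"linear": [0,0,0],"delta_rot": [0,0,0],"jaw": 0}
    - {"linear": [0,0,0],"delta_rot": [0,0,0],"jaw": 0}
    - {"linear": [0,0,0],"delta_rot": [0,0,0],"jaw": 0}
    - {"linear": [0,0,0],"delta_rot": [0,0,0],"jaw": 0}
    - {"linear": [0,0,0],"delta_rot": [0,0,0],"jaw": 0}
  squeeze: 15

```text
t: 4.4
tcp_pos: [0.4944, -0.3146, 0.0656]
ee_rot: [0.898, 0.439, 0.0, -0.0]
contact_force: [0.2, 0.3, -0.9]
opening: 0.0195
```

```bash
python3 - <<'E'
from h import *
st()
cap('side','s3')
p=cv2.imread('pics/s3.png')[250:400,270:420]; cv2.imwrite('pics/s3c.png',cv2.resize(p,None,fx=4,fy=4))
E
```

```text
t 4.4 tcp [ 494.4 -314.6   65.6] yaw -37.87 tz [ 0.e+00  1.e-04 -1.e+00] q [-0.02  0.62  0.7   1.87 -0.53  0.84  0.3 ] F [ 0.2  0.3 -0.9] M [-0.05  0.1   0.  ] op 19.5
```

View pics/s3c.png

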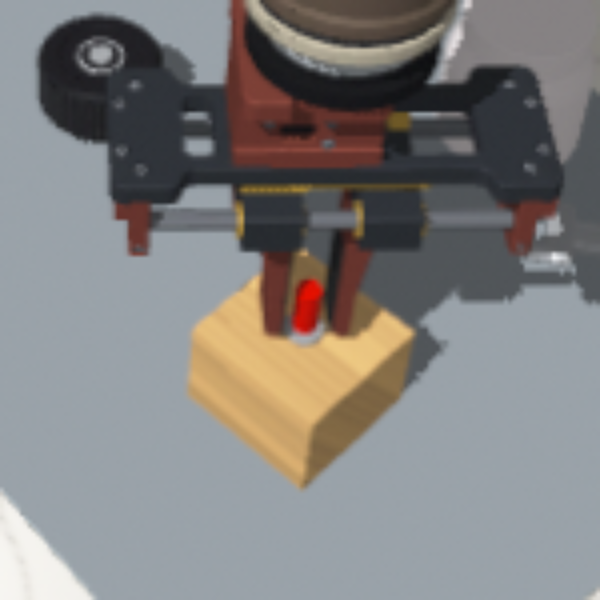

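Almost shut, rod (308,305 in the crop) is between the fingers.

>>> arm_command:
  targets:
    - {"linear": [0,0,0],"delta_rot": [0,0,0],"jaw": 0}
    - {"linear": [0,0,0],"delta_rot": [0,0,0],"jaw": 0}
    - {"linear": [0,0,0],"delta_rot": [0,0,0],"jaw": 0}
  squeeze: 20

```text
t: 4.75
tcp_pos: [0.4944, -0.3146, 0.0656]
ee_rot: [0.898, 0.439, 0.0, 0.0]
contact_force: [0.7, 0.4, 0.7]
opening: 0.0112
```

>>> arm_command:
  targets:
    - {"linear": [0,0,-8],"delta_rot": [0,0,0],"jaw": 0}
    - {"linear": [0,0,-25],"delta_rot": [0,0,0],"jaw": 0}
    - {"linear": [0,0,-50],"delta_rot": [0,0,0],"jaw": 0}
    - {"linear": [0,0,-80],"delta_rot": [0,0,0],"jaw": 0}
    - {"linear": [0,0,-80],"delta_rot": [0,0,0],"jaw": 0}

```text
t: 5.25
tcp_pos: [0.4959, -0.3163, 0.1497]
ee_rot: [0.898, 0.439, 0.002, 0.002]
contact_force: [-0.1, 0.5, -1.4]
opening: 0.0113
```

```bash
python3 - <<'E'
from h import *
st()
cap('side','s4')
p=cv2.imread('pics/s4.png')[200:350,270:420]; cv2.imwrite('pics/s4c.png',cv2.resize(p,None,fx=4,fy=4))
rel([500,-100,290]);rel([540,112.5,290]);
E
```

```text
t 5.25 tcp [ 495.9 -316.3  149.7] yaw -37.9 tz [ 0.0053 -0.0025 -1.    ] q [-0.08  0.51  0.79  1.81 -0.43  0.99  0.22] F [-0.1  0.5 -1.4] M [-0.08  0.1   0.04] op 11.3
lin [173.0, -128.0, -142.5] rot [0.0, 0.0, 0.0] | 258.1 0.0
lin [365.3, -226.9, -142.7] rot [0.0, 0.0, 0.0] | 453.1 0.0
```

View pics/s4c.png

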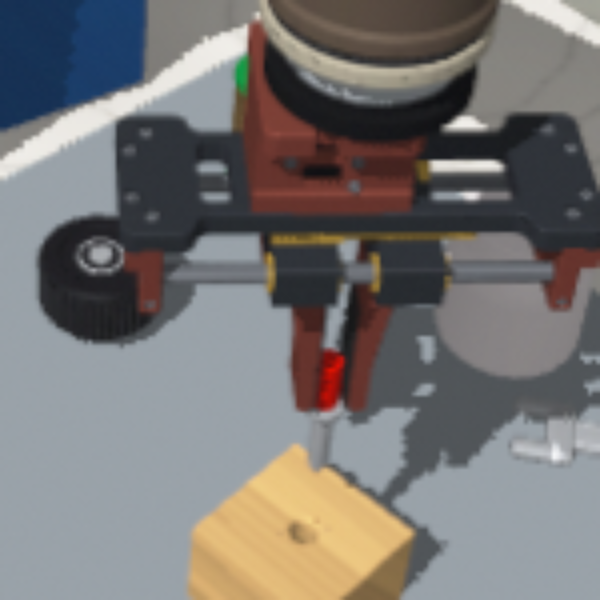

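>>> arm_command:
  targets:
    - {"linear": [20,-12,-35],"delta_rot": [0,0,0],"jaw": 0}
    - {"linear": [45,-28,-70],"delta_rot": [0,0,0],"jaw": 0}
    - {"linear": [80,-50,-100],"delta_rot": [0,0,0],"jaw": 0}
    - {"linear": [115,-72,-125],"delta_rot": [0,0,0],"jaw": 0}
    - {"linear": [155,-96,-138],"delta_rot": [0,0,0],"jaw": 0}
    - {"linear": [195,-121,-138],"delta_rot": [0,0,0],"jaw": 0}
    - {"linear": [230,-143,-138],"delta_rot": [0,0,0],"jaw": 0}
    - {"linear": [265,-164,-138],"delta_rot": [0,0,0],"jaw": 0}

```text
t: 6.1
tcp_pos: [0.527, -0.0024, 0.283]
ee_rot: [0.898, 0.44, -0.0, -0.0]
contact_force: [-0.0, -0.6, -1.5]
opening: 0.0111
```

```bash
python3 - <<'E'
from h import *
st()
rel([540,112.5,270],-38);
E
```

```text
t 6.1 tcp [527.   -2.4 283. ] yaw -37.81 tz [-1.e-03  6.e-04 -1.e+00] q [-0.77  0.24  0.84  1.79 -0.19  1.2  -0.54] F [-0.  -0.6 -1.5] M [-0.11  0.04  0.04] op 11.1
lin [98.8, -60.2, 13.1] rot [-0.001, 0.0, 0.003] | 116.4 0.2
```

>>> arm_command:
  targets:
    - {"linear": [25,-15,0],"delta_rot": [0,0,0],"jaw": 0}
    - {"linear": [50,-30,0],"delta_rot": [0,0,0],"jaw": 0}
    - {"linear": [75,-46,0],"delta_rot": [0,0,0],"jaw": 0}
    - {"linear": [95,-58,5],"delta_rot": [0,0,0],"jaw": 0}
    - {"linear": [99,-60,13],"delta_rot": [0,0,0],"jaw": 0}
    - {"linear": [99,-60,13],"delta_rot": [0,0,0],"jaw": 0}
    - {"linear": [99,-60,13],"delta_rot": [0,0,0],"jaw": 0}

```text
t: 6.8
tcp_pos: [0.5407, 0.1085, 0.2702]
ee_rot: [0.899, 0.439, -0.001, 0.0]
contact_force: [-0.3, -0.6, -1.7]
opening: 0.0114
```

```bash
python3 - <<'E'
from h import *
st()
cap('side','s5');cap('top','t5')
p=cv2.imread('pics/s5.png')[60:210,160:310]; q=cv2.imread('pics/t5.png')[150:290,130:270]; cv2.imwrite('pics/s5c.png',np.hstack([cv2.resize(p,(600,600)),]))
cv2.imwrite('pics/t5c.png',cv2.resize(q,(400,400)))
rel([540,112.5,270],-38);
E
```

```text
t 6.8 tcp [540.7 108.5 270.2] yaw -37.97 tz [-0.001  -0.0011 -1.    ] q [-0.9   0.3   0.79  1.75 -0.22  1.19 -0.72] F [-0.3 -0.6 -1.7] M [-0.12  0.08  0.01] op 11.4
lin [2.5, -3.4, 0.9] rot [0.0, 0.0, -0.0] | 4.3 0.0
```

View pics/s5c.png

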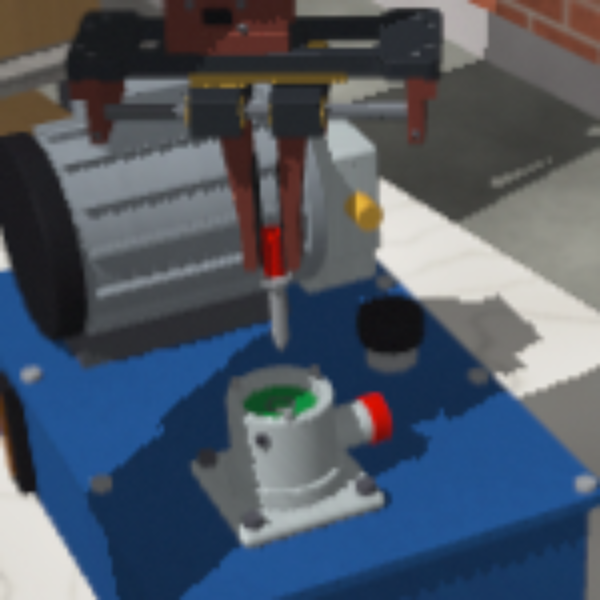

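View pics/t5c.png

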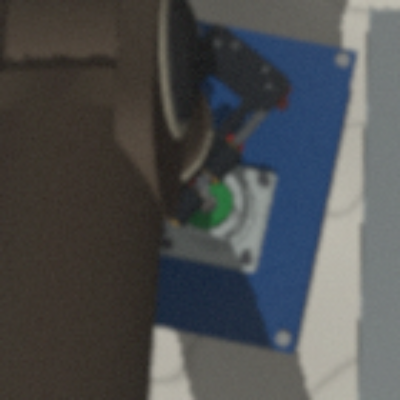

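```bash
python3 - <<'E'
from h import *
from scipy.optimize import least_squares
for n,f in (('side','side0'),('top','top0')):
    W=cloud(n,np.load(f'pics/{f}.npy'))
    Q=W[(np.hypot(W[...,0]-.540,W[...,1]-.1125)<.034)]
    Q=Q[(Q[:,2]>.138)&(Q[:,2]<.178)]*1000
    out=np.hypot(Q[:,0]-540,Q[:,1]-112.5)>26; Q=Q[out]
    r=least_squares(lambda p:np.hypot(Q[:,0]-p[0],Q[:,1]-p[1])-29.5,[540,112],loss='soft_l1',f_scale=1)
    print(n,'neck wall',len(Q),r.x.round(2),np.abs(r.fun).mean().round(2))
    G=W[(np.hypot(W[...,0]-.540,W[...,1]-.1125)<.040)]*1000; G=G[(G[:,2]>181)&(G[:,2]<189)]
    # rim annulus: maximise containment between 22.5 and 29.5
    def cost(p):
        d=np.hypot(G[:,0]-p[0],G[:,1]-p[1]); return np.maximum(0,np.maximum(d-29.5,22.5-d))
    r=least_squares(cost,[540,112.5],loss='soft_l1'); print(n,'rim',len(G),r.x.round(2))
# rod in hand, side
c=robot.camera_params('side');K=c['K'];D=np.array(c['dist'],float);T=np.linalg.inv(c['pose'])
def proj(P):
    return cv2.projectPoints((np.atleast_2d(P)/1000.),cv2.Rodrigues(T[:3,:3])[0],T[:3,3],np.array(K),D)[0].reshape(-1,2)
tcp=robot.state()['tcp_pos']*1000
print('proj handle top, flange, tip', proj([tcp+[0,0,17],tcp+[0,0,-11],tcp+[0,0,-55]]).round(1))
p=cv2.imread('pics/s5.png').astype(int); B,G,R=[p[...,i] for i in range(3)]
m=(R>130)&(G<70)&(B<70); m[:, :215]=0; m[:,245:]=0; m[:110]=0;m[135:]=0
ys,xs=np.nonzero(m); 
for y in range(ys.min(),ys.max()+1): print(y,xs[ys==y])
for y in range(128,150): print(y,p[y,222:238].sum(1)//3)
h0=np.array([540,112.5,178]);print('hole', proj(h0).round(2))
E
```

```text
side neck wall 446 [539.86 112.17] 1.27
side rim 194 [538.9  111.89]
top neck wall 142 [539.77 112.25] 1.33
top rim 221 [539.32 112.77]
proj handle top, flange, tip [[227.8 116.5]
 [228.7 128.5]
 [230.1 146.5]]
117 [229]
118 [227 228 229]
119 [227 228 229]
120 [227 228 229]
121 [228 229]
122 [228 229]
123 [228 229]
124 [228 229]
125 [228 229]
126 [228 229]
127 [228 229]
128 [228 229]
128 [ 72  73  75  82  64  46  62  56  49  72 115  71  73  73  71  71]
129 [ 76  77  76  82  76  77 116 131 127 117 109  73  73  75  77  79]
130 [ 79  78  78 105 118 120 141 137 131 112  71  64  69  87  89  93]
131 [ 77  77  76  99 115 119 128 107  95  75  55  51  55  78  94  99]
132 [77 68 68 65 69 85 96 89 82 61 47 47 47 55 78 91]
133 [ 61  52  53  49  50 104 116  83  81  62  47  47  48  48  54  67]
134 [ 46  46  46  47  52 106 135 108  90  61  47  47  47  49  48  47]
135 [ 46  46  47  46  50  91 136 123  98  66  47  47  49  48  49  48]
136 [ 47  46  45  46  49  92 137 124  98  68  47  47  48  46  47  47]
137 [ 46  46  46  47  49  81 137 125 102  75  47  48  47  47  47  48]
138 [ 46  48  46  46  48  74 137 126 103  78  47  49  48  48  48  48]
139 [ 47  47  46  47  47  66 137 126 104  79  48  47  48  48  48  48]
140 [ 46  48  47  47  50  85 138 128 106  81  49  48  47  48  49  47]
141 [ 51  77  77  76  76  95 136 128 108  82  52  47  48  47  48  47]
142 [ 76  89  89  88  86  79 147 128 107  83  54  47  47  48  48  48]
143 [ 88  87  87  66  65  60 130 127 108  85  58  47  48  48  47  48]
144 [ 87  65  66  47  47  53 101 127 109  87  57  47  48  48  47  48]
145 [ 66  47  46  45  46  49  76 130 108  77  50  48  49  48  48  48]
146 [ 48  47  47  47  46  47  56 101  98  61  48  48  48  47  47  47]
147 [47 47 46 47 47 47 49 61 72 50 47 48 48 47 46 48]
148 [46 48 47 47 47 47 47 48 51 46 47 47 47 47 46 48]
149 [47 48 48 47 48 46 47 48 47 47 47 47 47 48 48 48]
hole [[229.81 160.64]]
```

```bash
python3 - <<'E'
from h import *
rel([539.7,112.3,245],-38)
E
```

```text
lin [2.2, -3.5, 25.9] rot [0.0, 0.0, -0.0] | 26.2 0.0
```

>>> arm_command:
  targets:
    - {"linear": [2.2,-3.5,10],"delta_rot": [0,0,0],"jaw": 0}
    - {"linear": [2.2,-3.5,20],"delta_rot": [0,0,0],"jaw": 0}
    - {"linear": [2.2,-3.5,26],"delta_rot": [0,0,0],"jaw": 0}
    - {"linear": [2.2,-3.5,26],"delta_rot": [0,0,0],"jaw": 0}
    - {"linear": [2.2,-3.5,26],"delta_rot": [0,0,0],"jaw": 0}

```text
t: 7.4
tcp_pos: [0.5396, 0.1139, 0.2445]
ee_rot: [0.898, 0.439, -0.0, 0.0]
contact_force: [0.2, 0.3, -0.7]
opening: 0.0113
```

```bash
python3 - <<'E'
from h import *
st()
cap('side','s6')
p=cv2.imread('pics/s6.png')[100:200,180:280]; cv2.imwrite('pics/s6c.png',cv2.resize(p,(600,600)))
rel([539.7,112.3,245],-38);
E
```

```text
t 7.4 tcp [539.6 113.9 244.5] yaw -37.89 tz [-3.e-04 -3.e-04 -1.e+00] q [-0.9   0.32  0.77  1.79 -0.24  1.14 -0.71] F [ 0.2  0.3 -0.7] M [-0.01  0.14 -0.03] op 11.3
lin [-1.4, 1.0, -0.3] rot [0.0, 0.0, 0.002] | 1.7 0.1
```

View pics/s6c.png

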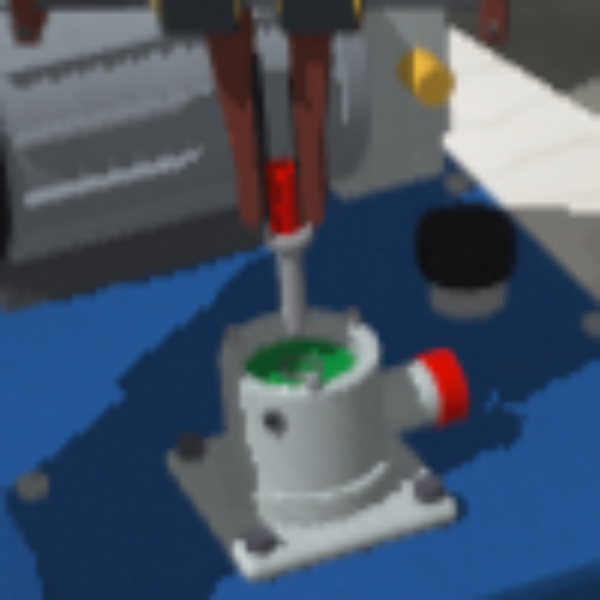

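>>> arm_command:
  targets:
    - {"linear": [-1.4,1,0],"delta_rot": [0,0,0],"jaw": 0}
    - {"linear": [-1.4,1,4],"delta_rot": [0,0,0],"jaw": 0}
    - {"linear": [-1.4,1,7],"delta_rot": [0,0,0],"jaw": 0}
    - {"linear": [-1.4,1,10],"delta_rot": [0,0,0],"jaw": 0}
    - {"linear": [-1.4,1,13],"delta_rot": [0,0,0],"jaw": 0}
    - {"linear": [-1.4,1,16],"delta_rot": [0,0,0],"jaw": 0}
    - {"linear": [-1.4,1,16],"delta_rot": [0,0,0],"jaw": 0}

```text
t: 8.15
tcp_pos: [0.5393, 0.1124, 0.2281]
ee_rot: [0.898, 0.439, -0.0, -0.0]
contact_force: [-0.1, -0.6, -0.9]
opening: 0.0114
```

```bash
python3 - <<'E'
from h import *
st()
cap('side','s7')
p=cv2.imread('pics/s7.png')[100:200,180:280]; cv2.imwrite('pics/s7c.png',cv2.resize(p,(600,600)))
E
```

```text
t 8.15 tcp [539.3 112.4 228.1] yaw -37.87 tz [-7.e-04 -3.e-04 -1.e+00] q [-0.89  0.34  0.77  1.81 -0.26  1.1  -0.69] F [-0.1 -0.6 -0.9] M [-0.09  0.13  0.03] op 11.4
```

View pics/s7c.png

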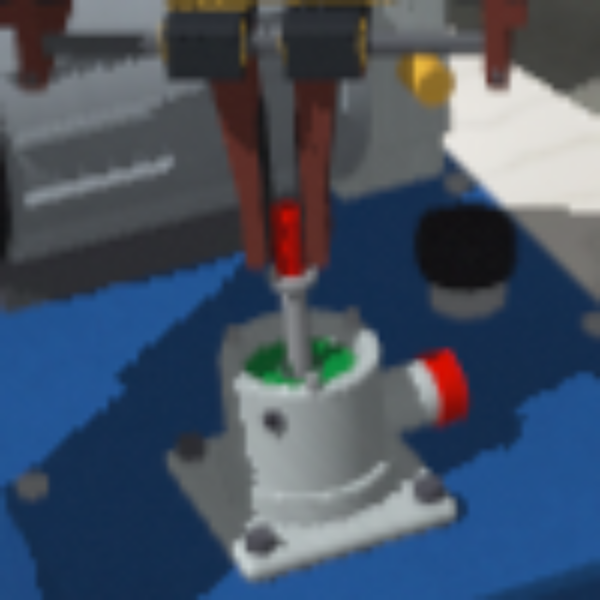

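>>> arm_command:
  targets:
    - {"linear": [0,0,6],"delta_rot": [0,0,0],"jaw": 0}
    - {"linear": [0,0,12],"delta_rot": [0,0,0],"jaw": 0}
    - {"linear": [0,0,18],"delta_rot": [0,0,0],"jaw": 0}
    - {"linear": [0,0,24],"delta_rot": [0,0,0],"jaw": 0}
    - {"linear": [0,0,30],"delta_rot": [0,0,0],"jaw": 0}
    - {"linear": [0,0,34],"delta_rot": [0,0,0],"jaw": 0}
    - {"linear": [0,0,34],"delta_rot": [0,0,0],"jaw": 0}

```text
t: 8.9
tcp_pos: [0.5393, 0.1123, 0.194]
ee_rot: [0.898, 0.439, -0.001, -0.0]
contact_force: [0.3, 1.2, 0.2]
opening: 0.0115
```

>>> arm_command:
  targets:
    - {"linear": [0,0,1],"delta_rot": [0,0,0],"jaw": 0}
    - {"linear": [0,0,2],"delta_rot": [0,0,0],"jaw": 0}
    - {"linear": [0,0,3],"delta_rot": [0,0,0],"jaw": 0}
    - {"linear": [0,0,3],"delta_rot": [0,0,0],"jaw": 0}

```text
t: 9.3
tcp_pos: [0.5396, 0.1124, 0.1916]
ee_rot: [0.898, 0.439, 0.0, -0.0]
contact_force: [0.0, 0.3, -0.9]
opening: 0.0109
```

```bash
python3 - <<'E'
from h import *
st()
cap('side','s8')
p=cv2.imread('pics/s8.png')[100:200,180:280]; cv2.imwrite('pics/s8c.png',cv2.resize(p,(600,600)))
E
```

```text
t 9.3 tcp [539.6 112.4 191.6] yaw -37.87 tz [ 0.e+00  1.e-04 -1.e+00] q [-0.87  0.38  0.75  1.85 -0.3   1.03 -0.66] F [ 0.   0.3 -0.9] M [-0.09  0.1   0.02] op 10.9
```

View pics/s8c.png

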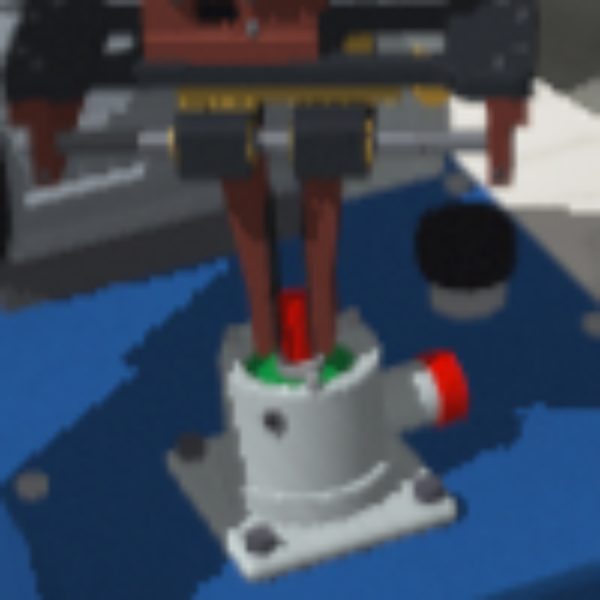

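>>> arm_command:
  targets:
    - {"linear": [0,0,1],"delta_rot": [0,0,0],"jaw": 0}
    - {"linear": [0,0,1],"delta_rot": [0,0,0],"jaw": 0}
    - {"linear": [0,0,1.5],"delta_rot": [0,0,0],"jaw": 0}
    - {"linear": [0,0,1.5],"delta_rot": [0,0,0],"jaw": 0}

```text
t: 9.75
tcp_pos: [0.5397, 0.1124, 0.1904]
ee_rot: [0.898, 0.439, 0.0, -0.0]
contact_force: [-1.1, 0.3, 2.3]
opening: 0.0113
```

>>> arm_command:
  targets:
    - {"linear": [0,0,0.5],"delta_rot": [0,0,0],"jaw": 0}
    - {"linear": [0,0,0],"delta_rot": [0,0,0],"jaw": 0.19}
    - {"linear": [0,0,0],"delta_rot": [0,0,0],"jaw": 0.19}
    - {"linear": [0,0,0],"delta_rot": [0,0,0],"jaw": 0.19}
    - {"linear": [0,0,-8],"delta_rot": [0,0,0],"jaw": 0.19}
    - {"linear": [0,0,-20],"delta_rot": [0,0,0],"jaw": 0.25}
    - {"linear": [0,0,-50],"delta_rot": [0,0,0],"jaw": 0.5}
    - {"linear": [0,0,-90],"delta_rot": [0,0,0],"jaw": 1}

```text
t: 10.55
tcp_pos: [0.5388, 0.1121, 0.2809]
ee_rot: [0.898, 0.439, -0.001, 0.0]
contact_force: [-0.2, 0.9, -0.2]
opening: 0.034
```

```bash
python3 - <<'E'
from h import *
st()
cap('side','s9')
p=cv2.imread('pics/s9.png')[100:200,180:280]; cv2.imwrite('pics/s9c.png',cv2.resize(p,(600,600)))
c=robot.camera_params('side');T=np.linalg.inv(c['pose'])
print(cv2.projectPoints(np.array([[539.7,112.3,z] for z in (208,182,185)])/1000,cv2.Rodrigues(T[:3,:3])[0],T[:3,3],np.array(c['K']),np.array(c['dist'],float))[0].reshape(-1,2).round(1))
E
```

```text
t 10.55 tcp [538.8 112.1 280.9] yaw -37.89 tz [-0.0019 -0.0012 -1.    ] q [-0.92  0.28  0.79  1.74 -0.21  1.21 -0.73] F [-0.2  0.9 -0.2] M [-0.02  0.07  0.02] op 34.0
[[228.8 149.1]
 [229.6 159.2]
 [229.5 158. ]]
```

View pics/s9c.png

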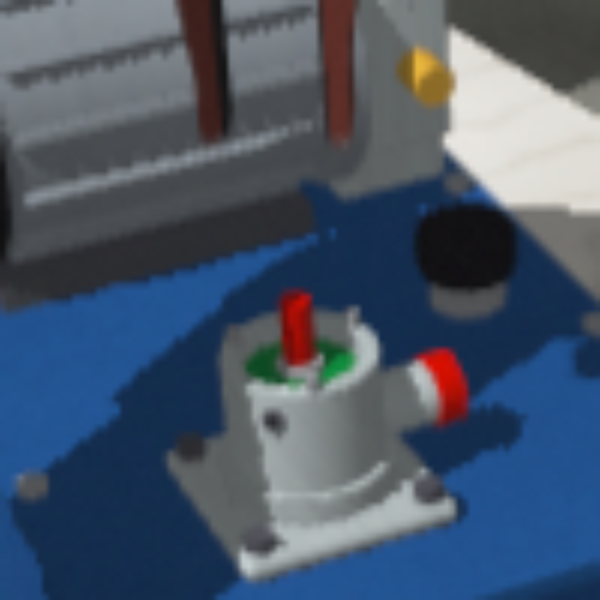

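```bash
python3 - <<'E'
from h import *
from scipy.optimize import least_squares
for n,f in (('side','side0'),('top','top0')):
    W=cloud(n,np.load(f'pics/{f}.npy'))*1000
    p=cv2.imread(f'pics/{f}.png').astype(int)
    N=W[np.hypot(W[...,0]-537,W[...,1]+122)<40]
    T=N[(N[:,2]>40)&(N[:,2]<54)]
    r=least_squares(lambda c:np.maximum(0,np.hypot(T[:,0]-c[0],T[:,1]-c[1])-31.5),[537,-122],loss='soft_l1');print(n,'top',len(T),T[:,:2].mean(0).round(2),r.x.round(2),np.median(T[:,2]))
    S=N[(N[:,2]>16)&(N[:,2]<38)]
    r=least_squares(lambda c:np.hypot(S[:,0]-c[0],S[:,1]-c[1])-32,[537,-122],loss='soft_l1');print(n,'wall',len(S),r.x.round(2))
# sub-pixel: dark blob in top image; top disc centre (bright hub)
c=robot.camera_params('top');T=np.linalg.inv(c['pose'])
for P in ([537,-122,47],):
    for n in('top','side'):
        c=robot.camera_params(n);T=np.linalg.inv(c['pose'])
        print(n,cv2.projectPoints(np.array([P])/1000.,cv2.Rodrigues(T[:3,:3])[0],T[:3,3],np.array(c['K']),np.array(c['dist'],float))[0].ravel().round(2))
for n in('top','side'):
    g=cv2.imread(f'pics/{n}0.png',0).astype(float)
    b=(296,227,306,237) if n=='top' else (288,258,302,271)
    s=g[b[1]:b[3],b[0]:b[2]]; w=np.clip(s-60,0,None); yy,xx=np.mgrid[b[1]:b[3],b[0]:b[2]]; print(n,'hub',(w*xx).sum()/w.sum(),(w*yy).sum()/w.sum())
rel([537,-122,150],-38);st()
E
```

```text
side top 567 [ 534.77 -124.52] [ 536.2  -122.97] 46.032690289917966
side wall 222 [ 537.55 -121.03]
top top 473 [ 537.06 -120.44] [ 537.41 -120.52] 45.414644727476585
top wall 31 [ 538.05 -120.71]
top [301.03 231.91]
side [295.05 263.18]
top hub 300.6838383838384 231.62121212121212
side hub 294.71793432500704 263.6079146786416
lin [-188.5, 139.2, 137.5] rot [0.004, -0.006, 0.001] | 271.7 0.4
t 10.6 tcp [542.2 112.  288.1] yaw -37.95 tz [ 0.0071  0.0025 -1.    ] q [-0.92  0.28  0.79  1.73 -0.21  1.22 -0.73] F [3.2 0.3 4.2] M [-0.06 -0.13  0.01] op 38.6
```

>>> arm_command:
  targets:
    - {"linear": [-28,20,0],"delta_rot": [0,0,0],"jaw": 1}
    - {"linear": [-60,44,0],"delta_rot": [0,0,0],"jaw": 1}
    - {"linear": [-92,68,0],"delta_rot": [0,0,0],"jaw": 1}
    - {"linear": [-124,91,20],"delta_rot": [0,0,0],"jaw": 1}
    - {"linear": [-156,115,60],"delta_rot": [0,0,0],"jaw": 1}
    - {"linear": [-188,139,100],"delta_rot": [0,0,0],"jaw": 1}
    - {"linear": [-188,139,138],"delta_rot": [0,0,0],"jaw": 1}
    - {"linear": [-188,139,160],"delta_rot": [0,0,0],"jaw": 1}

```text
t: 11.4
tcp_pos: [0.5323, -0.1236, 0.118]
ee_rot: [0.899, 0.438, -0.001, -0.0]
contact_force: [0.1, 0.8, -0.2]
opening: 0.0876
```

>>> arm_command:
  targets:
    - {"linear": [0,0,0],"delta_rot": [0,0,0],"jaw": 1}
    - {"linear": [0,0,0],"delta_rot": [0,0,0],"jaw": 1}
    - {"linear": [0,0,0],"delta_rot": [0,0,0],"jaw": 1}

```text
t: 11.7
tcp_pos: [0.5353, -0.1213, 0.1221]
ee_rot: [0.898, 0.44, 0.001, 0.001]
contact_force: [0.5, 0.5, -0.2]
opening: 0.0879
```

```bash
python3 - <<'E'
from h import *
st(); rel([537.2,-121.3,18],-38)
cap('side','s10')
p=cv2.imread('pics/s10.png')[180:330,220:370]; cv2.imwrite('pics/s10c.png',cv2.resize(p,(600,600)))
E
```

```text
t 11.7 tcp [ 535.3 -121.3  122.1] yaw -37.83 tz [ 0.003 -0.    -1.   ] q [-0.43  0.48  0.76  1.93 -0.42  0.89 -0.12] F [ 0.5  0.5 -0.2] M [-0.03  0.07 -0.05] op 87.9
lin [1.0, 1.3, 104.1] rot [0.002, -0.002, 0.003] | 104.1 0.2
```

View pics/s10c.png

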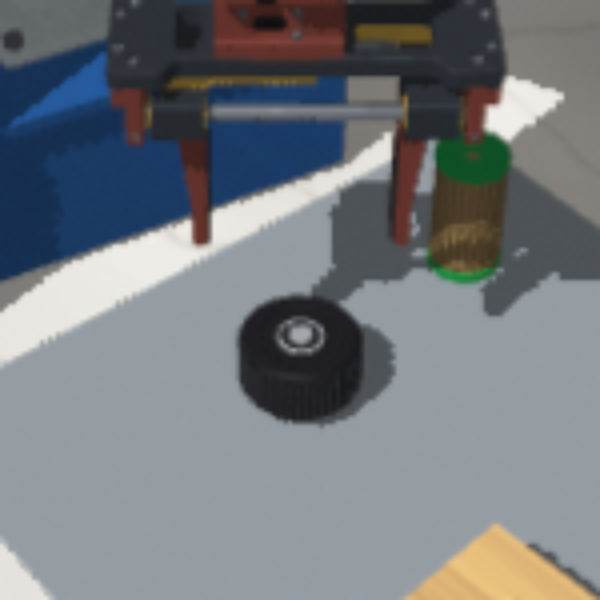

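>>> arm_command:
  targets:
    - {"linear": [1,1.3,20],"delta_rot": [0,0,0],"jaw": 1}
    - {"linear": [1,1.3,40],"delta_rot": [0,0,0],"jaw": 1}
    - {"linear": [1,1.3,55],"delta_rot": [0,0,0],"jaw": 1}
    - {"linear": [1,1.3,65],"delta_rot": [0,0,0],"jaw": 1}
    - {"linear": [1,1.3,65],"delta_rot": [0,0,0],"jaw": 1}
    - {"linear": [1,1.3,65],"delta_rot": [0,0,0],"jaw": 1}
    - {"linear": [1,1.3,65],"delta_rot": [0,0,0],"jaw": 1}

```text
t: 12.45
tcp_pos: [0.5361, -0.1216, 0.0559]
ee_rot: [0.898, 0.439, 0.001, 0.0]
contact_force: [0.1, 0.2, -0.8]
opening: 0.0879
```

```bash
python3 - <<'E'
from h import *
st(); rel([537.2,-121.3,18],-38)
E
```

```text
t 12.45 tcp [ 536.1 -121.6   55.9] yaw -37.88 tz [ 1.3e-03 -1.0e-04 -1.0e+00] q [-0.37  0.57  0.68  1.97 -0.51  0.77 -0.05] F [ 0.1  0.2 -0.8] M [-0.13  0.06 -0.04] op 87.9
lin [0.9, 0.6, 37.9] rot [0.001, -0.001, 0.002] | 37.9 0.1
```

>>> arm_command:
  targets:
    - {"linear": [0.9,0.6,12],"delta_rot": [0,0,0],"jaw": 1}
    - {"linear": [0.9,0.6,24],"delta_rot": [0,0,0],"jaw": 1}
    - {"linear": [0.9,0.6,33],"delta_rot": [0,0,0],"jaw": 1}
    - {"linear": [0.9,0.6,38],"delta_rot": [0,0,0],"jaw": 1}
    - {"linear": [0.9,0.6,38],"delta_rot": [0,0,0],"jaw": 1}
    - {"linear": [0.9,0.6,38],"delta_rot": [0,0,0],"jaw": 1}

```text
t: 13.05
tcp_pos: [0.5365, -0.1212, 0.017]
ee_rot: [0.898, 0.439, -0.0, 0.0]
contact_force: [0.3, 0.3, 0.5]
opening: 0.0878
```

```bash
python3 - <<'E'
from h import *
st(); rel([537.2,-121.3,18],-38)
cap('side','s11')
p=cv2.imread('pics/s11.png')[180:330,220:370]; cv2.imwrite('pics/s11c.png',cv2.resize(p,(600,600)))
E
```

```text
t 13.05 tcp [ 536.5 -121.2   17. ] yaw -37.89 tz [-3.e-04 -2.e-04 -1.e+00] q [-0.33  0.63  0.63  1.99 -0.56  0.7  -0.01] F [0.3 0.3 0.5] M [-0.07  0.12  0.04] op 87.8
lin [0.4, 0.6, -1.0] rot [-0.0, 0.0, 0.002] | 1.2 0.1
```

View pics/s11c.png

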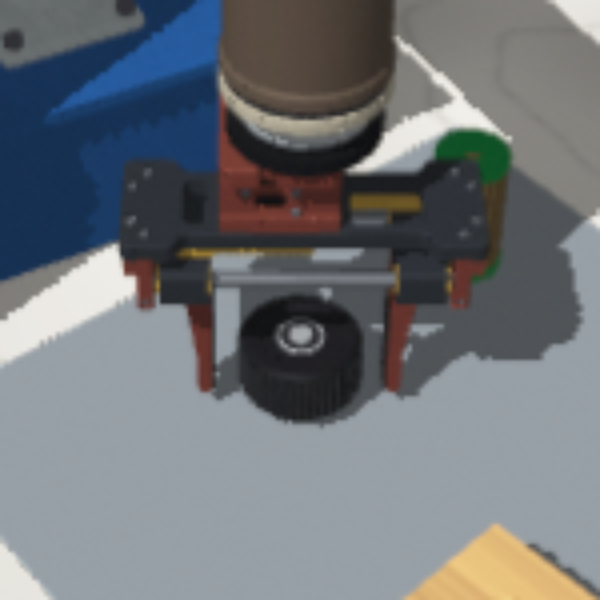

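>>> arm_command:
  targets:
    - {"linear": [0.4,0.6,-1.5],"delta_rot": [0,0,0],"jaw": 0.8}
    - {"linear": [0.4,0.6,-1.5],"delta_rot": [0,0,0],"jaw": 0.6}
    - {"linear": [0.4,0.6,-1.5],"delta_rot": [0,0,0],"jaw": 0.6}
    - {"linear": [0.4,0.6,-1.5],"delta_rot": [0,0,0],"jaw": 0.6}
    - {"linear": [0.4,0.6,-1.5],"delta_rot": [0,0,0],"jaw": 0.5}
    - {"linear": [0.4,0.6,-1.5],"delta_rot": [0,0,0],"jaw": 0.5}
  squeeze: 40

```text
t: 13.7
tcp_pos: [0.5375, -0.1211, 0.0189]
ee_rot: [0.898, 0.439, 0.0, 0.0]
contact_force: [-0.1, 0.4, 3.7]
opening: 0.0637
```

```bash
python3 - <<'E'
from h import *
st()
rel([539.7,112.3,270],-38)
cap('side','s12')
p=cv2.imread('pics/s12.png')[180:330,220:370]; cv2.imwrite('pics/s12c.png',cv2.resize(p,(600,600)))
E
```

```text
t 13.7 tcp [ 537.5 -121.1   18.9] yaw -37.87 tz [ 5.e-04  1.e-04 -1.e+00] q [-0.33  0.63  0.63  1.98 -0.56  0.71 -0.01] F [-0.1  0.4  3.7] M [0.03 0.1  0.02] op 63.7
lin [185.7, -141.5, -251.1] rot [0.0, -0.0, 0.002] | 342.8 0.1
```

View pics/s12c.png

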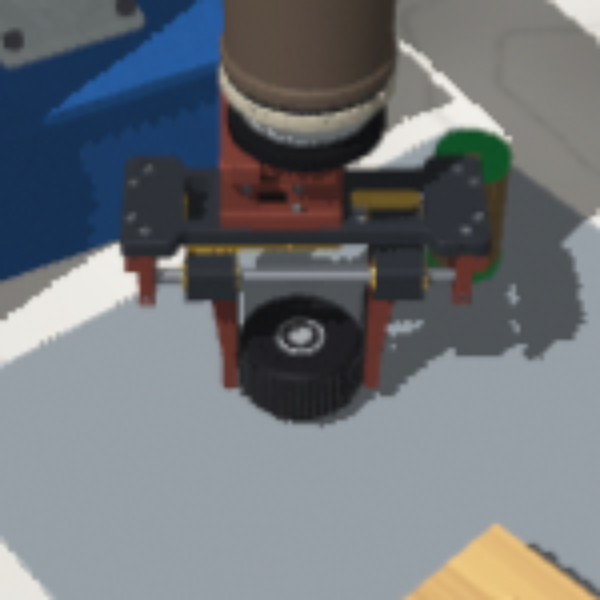

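>>> arm_command:
  targets:
    - {"linear": [0,0,-8],"delta_rot": [0,0,0],"jaw": 0.5}
    - {"linear": [0,0,-35],"delta_rot": [0,0,0],"jaw": 0.5}
    - {"linear": [0,0,-75],"delta_rot": [0,0,0],"jaw": 0.5}
    - {"linear": [0,0,-120],"delta_rot": [0,0,0],"jaw": 0.5}
    - {"linear": [0,0,-165],"delta_rot": [0,0,0],"jaw": 0.5}
    - {"linear": [5,-4,-205],"delta_rot": [0,0,0],"jaw": 0.5}
    - {"linear": [15,-12,-235],"delta_rot": [0,0,0],"jaw": 0.5}
    - {"linear": [35,-27,-252],"delta_rot": [0,0,0],"jaw": 0.5}

```text
t: 14.55
tcp_pos: [0.5373, -0.0788, 0.2734]
ee_rot: [0.899, 0.438, 0.001, 0.001]
contact_force: [0.2, 0.2, -2.3]
opening: 0.0634
```

```bash
python3 - <<'E'
from h import *
st()
rel([539.7,112.3,270],-38)
E
```

```text
t 14.55 tcp [537.3 -78.8 273.4] yaw -38.1 tz [ 2.6e-03 -4.0e-04 -1.0e+00] q [-0.63  0.29  0.87  1.77 -0.24  1.19 -0.36] F [ 0.2  0.2 -2.3] M [-0.09  0.11  0.02] op 63.4
lin [151.9, -116.1, 3.4] rot [0.002, -0.001, -0.002] | 191.2 0.2
```

>>> arm_command:
  targets:
    - {"linear": [30,-23,0],"delta_rot": [0,0,0],"jaw": 0.5}
    - {"linear": [60,-46,0],"delta_rot": [0,0,0],"jaw": 0.5}
    - {"linear": [90,-69,0],"delta_rot": [0,0,0],"jaw": 0.5}
    - {"linear": [120,-92,0],"delta_rot": [0,0,0],"jaw": 0.5}
    - {"linear": [142,-109,0],"delta_rot": [0,0,0],"jaw": 0.5}
    - {"linear": [152,-116,3],"delta_rot": [0,0,0],"jaw": 0.5}
    - {"linear": [152,-116,3],"delta_rot": [0,0,0],"jaw": 0.5}
    - {"linear": [152,-116,3],"delta_rot": [0,0,0],"jaw": 0.5}

```text
t: 15.35
tcp_pos: [0.539, 0.1125, 0.2675]
ee_rot: [0.899, 0.439, -0.0, 0.0]
contact_force: [-1.0, 0.1, -2.8]
opening: 0.0638
```

```bash
python3 - <<'E'
from h import *
st()
rel([539.7,112.3,236],-38)
cap('side','s13')
p=cv2.imread('pics/s13.png')[80:200,170:290]; cv2.imwrite('pics/s13c.png',cv2.resize(p,(600,600)))
W=cloud('side',np.load('pics/s13.npy'))*1000
s=robot.state()['tcp_pos']*1000
N=W[(np.hypot(W[...,0]-s[0],W[...,1]-s[1])<33)]; T=N[np.abs(N[:,2]-s[2]-28)<6]
print(len(T),T.mean(0),s)
c=robot.camera_params('side');T=np.linalg.inv(c['pose'])
print(cv2.projectPoints(np.array([s+[0,0,28]])/1000,cv2.Rodrigues(T[:3,:3])[0],T[:3,3],np.array(c['K']),np.array(c['dist'],float))[0].reshape(-1,2).round(1))
E
```

```text
t 15.35 tcp [539.  112.5 267.5] yaw -37.96 tz [-5.0e-04 -1.2e-03 -1.0e+00] q [-0.93  0.3   0.81  1.76 -0.23  1.18 -0.72] F [-1.   0.1 -2.8] M [-0.11  0.11  0.02] op 63.8
lin [0.3, 0.7, 31.5] rot [0.0, 0.001, 0.001] | 31.5 0.1
385 [536.12777248 109.11088737 293.48448511] [539.19652376 112.07258168 267.68599007]
[[225.8 112.7]]
```

View pics/s13c.png

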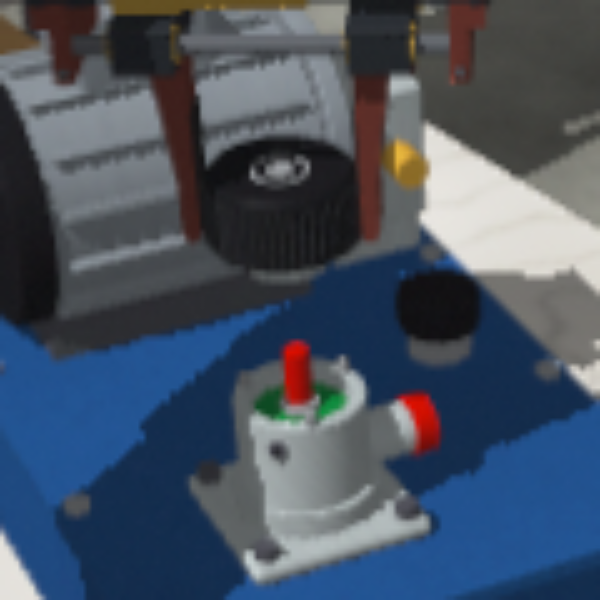

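>>> arm_command:
  targets:
    - {"linear": [0.3,0.5,10],"delta_rot": [0,0,0],"jaw": 0.5}
    - {"linear": [0.3,0.5,20],"delta_rot": [0,0,0],"jaw": 0.5}
    - {"linear": [0.3,0.5,30],"delta_rot": [0,0,0],"jaw": 0.5}
    - {"linear": [0.3,0.5,40],"delta_rot": [0,0,0],"jaw": 0.5}
    - {"linear": [0.3,0.5,50],"delta_rot": [0,0,0],"jaw": 0.5}
    - {"linear": [0.3,0.5,60],"delta_rot": [0,0,0],"jaw": 0.5}
    - {"linear": [0.3,0.5,60],"delta_rot": [0,0,0],"jaw": 0.5}
    - {"linear": [0.3,0.5,60],"delta_rot": [0,0,0],"jaw": 0.5}

```text
t: 16.2
tcp_pos: [0.5398, 0.1142, 0.2075]
ee_rot: [0.898, 0.439, -0.0, 0.0]
contact_force: [0.7, -0.2, -3.3]
opening: 0.0635
```

```bash
python3 - <<'E'
from h import *
st()
rel([539.7,112.3,196],-38)
cap('side','s14')
p=cv2.imread('pics/s14.png')[80:200,170:290]; cv2.imwrite('pics/s14c.png',cv2.resize(p,(600,600)))
E
```

```text
t 16.2 tcp [539.8 114.2 207.5] yaw -37.87 tz [-3.e-04 -3.e-04 -1.e+00] q [-0.89  0.36  0.78  1.83 -0.29  1.06 -0.67] F [ 0.7 -0.2 -3.3] M [-0.04  0.1  -0.02] op 63.5
lin [-1.5, 1.1, 11.5] rot [0.0, 0.0, 0.002] | 11.7 0.1
```

View pics/s14c.png

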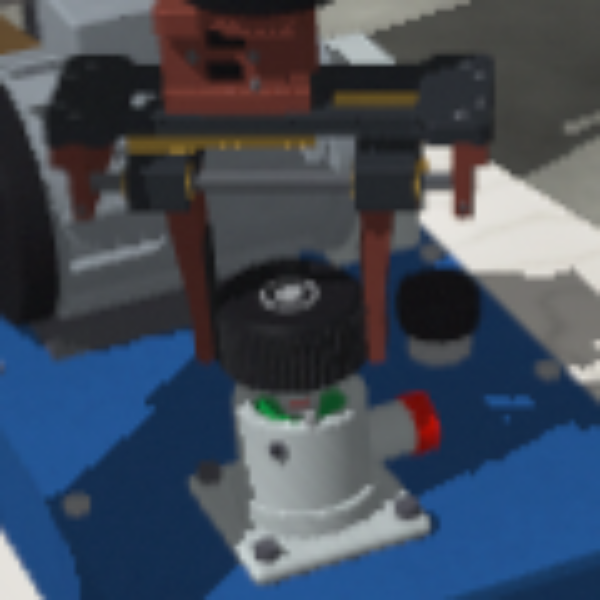

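>>> arm_command:
  targets:
    - {"linear": [-1.5,1.1,0],"delta_rot": [0,0,0],"jaw": 0.5}
    - {"linear": [-1.5,1.1,3],"delta_rot": [0,0,0],"jaw": 0.5}
    - {"linear": [-1.5,1.1,6],"delta_rot": [0,0,0],"jaw": 0.5}
    - {"linear": [-1.5,1.1,9],"delta_rot": [0,0,0],"jaw": 0.5}
    - {"linear": [-1.5,1.1,11],"delta_rot": [0,0,0],"jaw": 0.5}
    - {"linear": [-1.5,1.1,11],"delta_rot": [0,0,0],"jaw": 0.5}

```text
t: 16.85
tcp_pos: [0.5395, 0.1124, 0.1962]
ee_rot: [0.898, 0.439, -0.0, -0.0]
contact_force: [0.1, 0.3, -2.6]
opening: 0.0636
```

```bash
python3 - <<'E'
from h import *
st()
E
```

```text
t 16.85 tcp [539.5 112.4 196.2] yaw -37.87 tz [-6.e-04 -3.e-04 -1.e+00] q [-0.88  0.38  0.77  1.85 -0.3   1.04 -0.65] F [ 0.1  0.3 -2.6] M [-0.02  0.05  0.04] op 63.6
```

>>> arm_command:
  targets:
    - {"linear": [0,0,1],"delta_rot": [0,0,0],"jaw": 0.5}
    - {"linear": [0,0,1],"delta_rot": [0,0,0],"jaw": 0.5}
    - {"linear": [0,0,2],"delta_rot": [0,0,0],"jaw": 0.5}
    - {"linear": [0,0,2],"delta_rot": [0,0,0],"jaw": 0.5}

```text
t: 17.25
tcp_pos: [0.5399, 0.1124, 0.1949]
ee_rot: [0.898, 0.439, 0.0, -0.0]
contact_force: [-1.5, -1.1, -0.6]
opening: 0.0639
```

```bash
python3 - <<'E'
from h import *
st()
E
```

```text
t 17.25 tcp [539.9 112.4 194.9] yaw -37.88 tz [ 3.e-04  2.e-04 -1.e+00] q [-0.88  0.38  0.77  1.85 -0.3   1.04 -0.65] F [-1.5 -1.1 -0.6] M [-0.07  0.27 -0.01] op 63.9
```

>>> arm_command:
  targets:
    - {"linear": [0,0,0.7],"delta_rot": [0,0,0],"jaw": 0.5}
    - {"linear": [0,0,1],"delta_rot": [0,0,0],"jaw": 0.5}
    - {"linear": [0,0,1],"delta_rot": [0,0,0],"jaw": 0.5}

```text
t: 17.55
tcp_pos: [0.5399, 0.1124, 0.1948]
ee_rot: [0.898, 0.439, 0.0, -0.0]
contact_force: [-4.7, -0.1, 9.6]
opening: 0.0638
```

```bash
python3 - <<'E'
from h import *
st()
E
```

```text
t 17.55 tcp [539.9 112.4 194.8] yaw -37.88 tz [ 5.0e-04  1.1e-03 -1.0e+00] q [-0.88  0.38  0.77  1.85 -0.3   1.03 -0.65] F [-4.7 -0.1  9.6] M [-0.14  1.06  0.05] op 63.8
```

>>> arm_command:
  targets:
    - {"linear": [0,0,0],"delta_rot": [0,0,-0.05],"jaw": 0.5}
    - {"linear": [0,0,0],"delta_rot": [0,0,-0.1],"jaw": 0.5}
    - {"linear": [0,0,0],"delta_rot": [0,0,-0.15],"jaw": 0.5}

```text
t: 17.85
tcp_pos: [0.5408, 0.1125, 0.1948]
ee_rot: [0.862, 0.506, 0.001, 0.0]
contact_force: [-0.0, -0.0, 6.3]
opening: 0.0636
```

```bash
python3 - <<'E'
from h import *
st()
E
```

```text
t 17.85 tcp [540.8 112.5 194.8] yaw -29.18 tz [ 0.0025  0.001  -1.    ] q [-0.86  0.37  0.73  1.85 -0.29  1.03 -0.52] F [-0.  -0.   6.3] M [-0.06  0.19 -0.12] op 63.6
```

>>> arm_command:
  targets:
    - {"linear": [0,0,0],"delta_rot": [0,0,-0.05],"jaw": 0.5}
    - {"linear": [0,0,0],"delta_rot": [0,0,-0.1],"jaw": 0.5}
    - {"linear": [0,0,0],"delta_rot": [0,0,-0.15],"jaw": 0.5}

```text
t: 18.15
tcp_pos: [0.5409, 0.1126, 0.1948]
ee_rot: [0.822, 0.569, 0.001, 0.0]
contact_force: [-0.7, 0.7, 5.9]
opening: 0.0637
```

>>> arm_command:
  targets:
    - {"linear": [0,0,0],"delta_rot": [0,0,-0.05],"jaw": 0.5}
    - {"linear": [0,0,0],"delta_rot": [0,0,-0.1],"jaw": 0.5}
    - {"linear": [0,0,0],"delta_rot": [0,0,-0.15],"jaw": 0.5}

```text
t: 18.45
tcp_pos: [0.5409, 0.1125, 0.1948]
ee_rot: [0.777, 0.629, 0.001, 0.0]
contact_force: [-0.3, -0.7, 5.8]
opening: 0.0636
```

```bash
python3 - <<'E'
from h import *
st()
E
```

```text
t 18.45 tcp [540.9 112.5 194.8] yaw -11.99 tz [ 0.0027  0.001  -1.    ] q [-0.8   0.36  0.66  1.84 -0.25  1.02 -0.25] F [-0.3 -0.7  5.8] M [-0.08  0.13 -0.11] op 63.6
```

>>> arm_command:
  targets:
    - {"linear": [0,-0.4,0],"delta_rot": [0,0,-0.05],"jaw": 0.5}
    - {"linear": [0,-0.8,0],"delta_rot": [0,0,-0.1],"jaw": 0.5}
    - {"linear": [0,-0.8,0],"delta_rot": [0,0,-0.15],"jaw": 0.5}

```text
t: 18.75
tcp_pos: [0.5402, 0.1129, 0.1948]
ee_rot: [0.728, 0.686, 0.002, 0.001]
contact_force: [0.8, 0.5, 5.8]
opening: 0.0637
```

>>> arm_command:
  targets:
    - {"linear": [0,0,0],"delta_rot": [0,0,-0.05],"jaw": 0.5}
    - {"linear": [0,0,0],"delta_rot": [0,0,-0.1],"jaw": 0.5}
    - {"linear": [0,0,0],"delta_rot": [0,0,-0.15],"jaw": 0.5}

```text
t: 19.05
tcp_pos: [0.5401, 0.1128, 0.1948]
ee_rot: [0.674, 0.738, 0.001, 0.001]
contact_force: [-0.3, -0.2, 5.9]
opening: 0.0637
```

```bash
python3 - <<'E'
from h import *
st()
cap('side','s15')
p=cv2.imread('pics/s15.png')[80:200,170:290]; cv2.imwrite('pics/s15c.png',cv2.resize(p,(600,600)))
E
```

```text
t 19.05 tcp [540.1 112.8 194.8] yaw 5.2 tz [ 0.0027  0.0011 -1.    ] q [-0.76  0.34  0.59  1.84 -0.22  1.02  0.02] F [-0.3 -0.2  5.9] M [-0.05  0.17 -0.09] op 63.7
```

View pics/s15c.png

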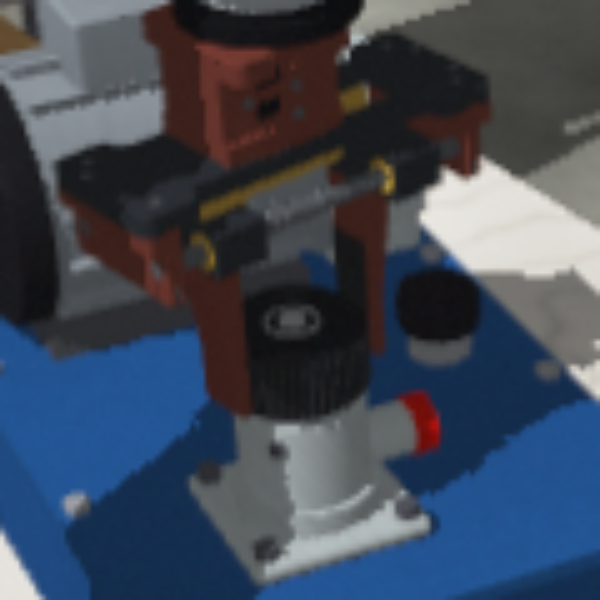

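>>> arm_command:
  targets:
    - {"linear": [0,0,0],"delta_rot": [0,0,-0.05],"jaw": 0.5}
    - {"linear": [0,0,0],"delta_rot": [0,0,-0.1],"jaw": 0.5}
    - {"linear": [0,0,0],"delta_rot": [0,0,-0.15],"jaw": 0.5}

```text
t: 19.4
tcp_pos: [0.5401, 0.1127, 0.1948]
ee_rot: [0.617, 0.787, 0.001, 0.001]
contact_force: [-0.2, -0.7, 5.1]
opening: 0.0634
```

>>> arm_command:
  targets:
    - {"linear": [0,0,0],"delta_rot": [0,0,-0.05],"jaw": 0.5}
    - {"linear": [0,0,0],"delta_rot": [0,0,-0.1],"jaw": 0.5}
    - {"linear": [0,0,0],"delta_rot": [0,0,-0.15],"jaw": 0.5}

```text
t: 19.7
tcp_pos: [0.5401, 0.1127, 0.1948]
ee_rot: [0.556, 0.831, 0.001, 0.001]
contact_force: [-0.5, 0.6, 5.3]
opening: 0.0637
```

>>> arm_command:
  targets:
    - {"linear": [0,0,0],"delta_rot": [0,0,-0.05],"jaw": 0.5}
    - {"linear": [0,0,0],"delta_rot": [0,0,-0.1],"jaw": 0.5}
    - {"linear": [0,0,0],"delta_rot": [0,0,-0.15],"jaw": 0.5}

```text
t: 20.0
tcp_pos: [0.5401, 0.1126, 0.1948]
ee_rot: [0.493, 0.87, 0.001, 0.001]
contact_force: [-0.3, 0.7, 4.9]
opening: 0.0637
```

>>> arm_command:
  targets:
    - {"linear": [0,0,0],"delta_rot": [0,0,-0.05],"jaw": 0.5}
    - {"linear": [0,0,0],"delta_rot": [0,0,-0.1],"jaw": 0.5}
    - {"linear": [0,0,0],"delta_rot": [0,0,-0.15],"jaw": 0.5}

```text
t: 20.3
tcp_pos: [0.5401, 0.1127, 0.1948]
ee_rot: [0.426, 0.905, 0.001, 0.001]
contact_force: [0.7, -0.5, 4.6]
opening: 0.0638
```

```bash
python3 - <<'E'
from h import *
st()
E
```

```text
t 20.3 tcp [540.1 112.7 194.8] yaw 39.57 tz [ 0.0027  0.001  -1.    ] q [-0.66  0.33  0.46  1.84 -0.17  1.01  0.56] F [ 0.7 -0.5  4.6] M [-0.06  0.08 -0.15] op 63.8
```

>>> arm_command:
  targets:
    - {"linear": [0,0,0.3],"delta_rot": [0,0,-0.05],"jaw": 0.5}
    - {"linear": [0,0,0.3],"delta_rot": [0,0,-0.1],"jaw": 0.5}
    - {"linear": [0,0,0.3],"delta_rot": [0,0,-0.15],"jaw": 0.5}

```text
t: 20.6
tcp_pos: [0.54, 0.1128, 0.1946]
ee_rot: [0.357, 0.934, 0.001, 0.001]
contact_force: [-0.3, -0.3, 6.3]
opening: 0.0634
```

>>> arm_command:
  targets:
    - {"linear": [0,0,0],"delta_rot": [0,0,-0.05],"jaw": 0.5}
    - {"linear": [0,0,0],"delta_rot": [0,0,-0.1],"jaw": 0.5}
    - {"linear": [0,0,0],"delta_rot": [0,0,-0.15],"jaw": 0.5}

```text
t: 20.9
tcp_pos: [0.5393, 0.1129, 0.1937]
ee_rot: [0.286, 0.958, 0.0, 0.0]
contact_force: [-0.5, 0.3, -0.5]
opening: 0.0634
```

```bash
python3 - <<'E'
from h import *
st()
E
```

```text
t 20.9 tcp [539.3 112.9 193.7] yaw 56.79 tz [ 9.e-04  7.e-04 -1.e+00] q [-0.61  0.32  0.4   1.84 -0.15  1.01  0.84] F [-0.5  0.3 -0.5] M [ 0.16 -0.01 -0.06] op 63.4
```

>>> arm_command:
  targets:
    - {"linear": [0,0,0.7],"delta_rot": [0,0,-0.02],"jaw": 0.5}
    - {"linear": [0,0,1.5],"delta_rot": [0,0,-0.02],"jaw": 0.5}
    - {"linear": [0,0,2.5],"delta_rot": [0,0,-0.02],"jaw": 0.5}
    - {"linear": [0,0,2.5],"delta_rot": [0,0,-0.02],"jaw": 0.5}

```text
t: 21.3
tcp_pos: [0.5394, 0.1128, 0.1912]
ee_rot: [0.278, 0.961, 0.0, 0.0]
contact_force: [0.3, 1.0, 4.1]
opening: 0.0636
```

```bash
python3 - <<'E'
from h import *
st()
E
```

```text
t 21.3 tcp [539.4 112.8 191.2] yaw 57.78 tz [ 1.1e-03  5.0e-04 -1.0e+00] q [-0.61  0.33  0.4   1.84 -0.15  1.01  0.86] F [0.3 1.  4.1] M [ 0.24 -0.07  0.02] op 63.6
```

Keyways have dropped over the pins and the spring is being felt. Press home.

>>> arm_command:
  targets:
    - {"linear": [0,0,1],"delta_rot": [0,0,0],"jaw": 0.5}
    - {"linear": [0,0,2],"delta_rot": [0,0,0],"jaw": 0.5}
    - {"linear": [0,0,3],"delta_rot": [0,0,0],"jaw": 0.5}
    - {"linear": [0,0,3],"delta_rot": [0,0,0],"jaw": 0.5}
  squeeze: 50

```text
t: 21.7
tcp_pos: [0.5394, 0.1128, 0.1889]
ee_rot: [0.277, 0.961, 0.001, 0.0]
contact_force: [-2.4, 1.2, 11.1]
opening: 0.0634
```

```bash
python3 - <<'E'
from h import *
st()
E
```

```text
t 21.7 tcp [539.4 112.8 188.9] yaw 57.79 tz [ 1.2e-03  8.0e-04 -1.0e+00] q [-0.61  0.33  0.4   1.84 -0.15  1.    0.86] F [-2.4  1.2 11.1] M [0.05 0.49 0.01] op 63.4
```

>>> arm_command:
  targets:
    - {"linear": [0,0,0.7],"delta_rot": [0,0,0],"jaw": 0.5}
    - {"linear": [0,0,1.2],"delta_rot": [0,0,0],"jaw": 0.5}
    - {"linear": [0,0,1.2],"delta_rot": [0,0,0],"jaw": 0.5}
    - {"linear": [0,0,1.2],"delta_rot": [0,0,0],"jaw": 0.5}

```text
t: 22.1
tcp_pos: [0.5394, 0.1128, 0.1888]
ee_rot: [0.277, 0.961, 0.001, 0.001]
contact_force: [-5.5, 0.4, 19.9]
opening: 0.0633
```

```bash
python3 - <<'E'
from h import *
st()
cap('side','s16')
p=cv2.imread('pics/s16.png')[80:200,170:290]; cv2.imwrite('pics/s16c.png',cv2.resize(p,(600,600)))
st()
E
```

```text
t 22.1 tcp [539.4 112.8 188.8] yaw 57.79 tz [ 0.0016  0.0014 -1.    ] q [-0.61  0.33  0.4   1.84 -0.15  1.    0.86] F [-5.5  0.4 19.9] M [-0.21  1.42 -0.07] op 63.3
t 22.15 tcp [539.5 112.8 188.8] yaw 57.79 tz [ 0.0016  0.0014 -1.    ] q [-0.61  0.33  0.4   1.84 -0.15  1.    0.86] F [-5.4  0.9 20.6] M [-0.19  1.39 -0.05] op 63.3
```

View pics/s16c.png

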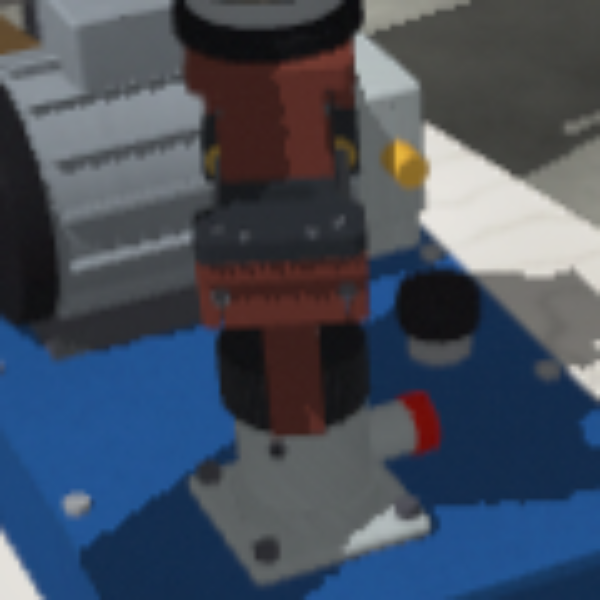

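View pics/s16.png

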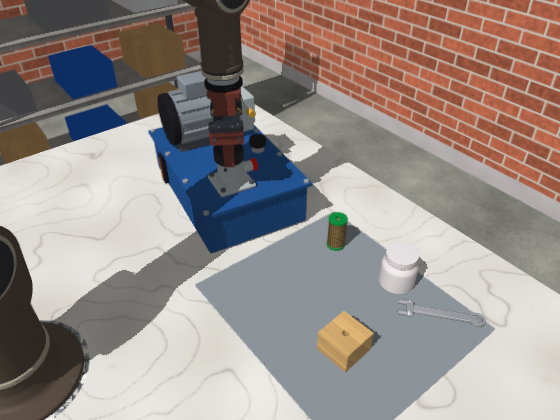

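```bash
python3 - <<'E'
from h import *
for f,z0 in (('s16',217),('s15',223)):
    d=np.load(f'pics/{f}.npy');W=cloud('side',d)*1000;p=cv2.imread(f'pics/{f}.png').astype(int)
    m=(p.max(2)<60)&(np.hypot(W[...,0]-539.5,W[...,1]-112.5)<36)&(W[...,2]<240)&(W[...,2]>175)
    print(f,m.sum(),np.percentile(W[m][:,2],[1,5,50,90,97]).round(1))
a=cv2.imread('pics/side0.png').astype(int);b=cv2.imread('pics/s16.png').astype(int)
print('bystander diff',np.abs(a-b)[200:330,375:490].mean(), np.abs(a-b)[205:255,322:352].mean())
st()
robot.job_done()
E
```

```text
s16 361 [183.7 187.5 209.3 217.1 218.2]
s15 640 [190.7 194.5 220.6 224.3 233.4]
bystander diff 0.9354292084726867 0.8257777777777778
t 22.15 tcp [539.5 112.8 188.8] yaw 57.79 tz [ 0.0016  0.0014 -1.    ] q [-0.61  0.33  0.4   1.84 -0.15  1.    0.86] F [-5.4  0.9 20.6] M [-0.19  1.39 -0.05] op 63.3
the job is handed in; nothing more can be done
```

The magnet rod is in the filter element and the cover is fully home on the head. I handed the job in at 22 s with the gripper still holding the cover down.

- **Rod:** I lowered it until the flange met the element, with light contact (about 3 N) at the expected depth, then let go. The picture showed the handle's top where a fully inserted rod should be.
- **Cover:** I set it on the pins and turned it about 95° until the keyways dropped, then pressed it down.
    - The fingers went down 6.0 mm from the pins, as expected, and stopped hard.
    - The depth picture put the cover's top at about 217 mm, against 217 expected when home.
    - At hand-in the arm was pressing down with just over 20 N, against the spring's 12 N, with the grip set to 50 N.
- **Bystanders:** the old filter element, tub and spanner look unmoved between the first and last side pictures.

**What did not agree fully:** the two cameras differed by 1–2 mm on positions. At the end there was a sideways force of about 5 N and a small moment (about 1.4 N m) on the wrist. I could not check the rod again after the cover hid it.

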